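# Put the collet case away in the router's latching tool tray

### The arm

A 6-joint arm with a two-finger parallel gripper is mounted at the origin on the work surface. World frame = base frame: x ahead of the robot, y to its left, z up, the work surface at z = 0. Lengths are in mm, angles in degrees, forces in N, time in s.
With the tool pointing down it reaches from about 300 to 850 mm from the base axis. Payload 4.2 kg.
Tool frame: the origin (TCP) lies on the centre line of the jaws, within the pads' length; the fingertips stand 14 mm ahead of it and the grasp point (between the pads) lies 5 mm behind it (env.finger_overhang is the z of the fingertips in the tool frame, in mm); z points along the fingers, y is the line along which they close (so a half turn about z gives the same grasp; the last joint's range is limited). The gripper opens to 91 mm and grips with 3 to 60 N. Pads are 32 mm wide; open, the fingers measure 118 mm over their backs; the gripper's body (76 mm by 178 mm) begins 60 mm behind the grasp point.
Start: joints at [64.63, 18.312, 89.639, -0, 72.044, -1.146], TCP at [235.935, 524.382, 227.976] pointing down, gripper open.
Joint ranges: [-177.97, 177.97], [-48.28, 115.42], [12.27, 149.76], [-77.06, 257.06], [2.81, 150.46], [-146.56, 146.56]. Speed limits (degrees/s): [147.25, 147.25, 180, 180, 180, 180].

### API

Orientations are given as [roll, pitch, yaw] about the fixed x, y, z axes, in that order (R = Rz(yaw) Ry(pitch) Rx(roll)).
In Python, from workcell import sensors, viewer, env gives the robot as it stands. The module is installed in compiled form; this text tells all that it offers.
- The arm moves only by the tool step_arm, never from a script. Its argument "plan" is one flat list of numbers, 6 for each row, row after row: the shift along the tool's x, y, z in cm, then the turn, a rotation vector about the tool's x, y, z in rad. In form: [x, y, z, wx, wy, wz, x, y, z, wx, wy, wz, ...]. A call has 1 to 5 rows; each row shifts and turns the commanded pose from where the row before left it, along the tool's axes as they then stand; what a row does not reach is not made up. A row lasts 1/12 s, in which the tool goes at most 41.7 mm and 7.16 degrees, less where a joint would pass 70% of its speed; a pose out of reach is approached as far as the arm can. A call is refused whole if a number of a shift passes 4.17 or a number of a turn 0.125, either way. A call with a gripper value outside its range is refused whole. "hand" is the finger opening in cm, from 0 to 9.12, set as the call begins (left out, the last holds). The fingers move at their own pace and stop on an object; "newtons" is the grip in N (left out, the last holds). Time passes only in rows, so rows that do not move let the fingers close. It gives the time, the measured TCP pose, the force, the opening and the grip force at its end, in the units of the state.
- sensors.state(): the state, without advancing time (a new reading comes with each control period).
- viewer.grab_frame(name): name is "scene" or "top" or "wrist"; returns a dict with "img" (480x640x3 uint8, red, green, blue), "fx", "fy", "cx", "cy" (pixels), "position" and "attitude" of the camera in the world. Camera axes: x right, y down, z forward; pixel columns grow to the right and rows downward; lengths in mm; the calibration is good to about 2 mm. A picture is of the moment at which its call begins. There is no depth.
- env.job_done(): hands the job in; it is judged then, once.
Trained networks look in a picture, given as the dict that the camera call returned (one of the last four; its "shot" number tells which), for a name from the list of things; names that differ only in an ending like _2 or _b are one class to them, and where a whole thing is asked for, a point or a joint stands for the part that bears it (a point fixed in the world has none). Each returns a list of dicts, best first, with "score" (0 to 1); they miss things now and then, are a little off and sometimes report something else, mostly with a low value. They report only what shows in the picture. A call takes as long as a camera call. They do not tell look-alikes from the thing itself.
- viewer.boxes_of(name, picture): "location" ([column, row] in pixels, amid what is visible of it).
- viewer.pinpoint(name, picture): "location" ([column, row] in pixels: a listed point, or the origin of a listed thing).
The state is a dict: "time_s": time; "qpos": joint angles; "qvel": joint speeds; "effort": joint torques, N m; "ee_pos": TCP position; "ee_rot": TCP orientation; "force": force on the tool from outside, world axes, zero at the start; "torque": the same for the moment, N m; "gripper_width": finger opening in mm; "gripper_force": force on a finger pad.
Only numpy, scipy, OpenCV 4.12 (cv2) and the standard library are available. Lean on these libraries where they do the work, as an engineer would, in place of code of your own. Each camera call takes 0.05 s, during which the arm holds its last target. There are 200 camera calls.

### The job

Put the collet case away: press the button on top of the grey tool unit so that its tray pops out, lift the hanging case up and off its hook and set it down, upright, in the tray, letting go only once it is down. Then push the tray home until it clicks and stays shut. Do not knock over the bottle or the mug.

Things in the scene. Friction and masses are not known exactly. Their poses are not given: they have to be found in the camera images.
- unit: Grey sheet-metal tool unit fixed on the bench, 260 (x) x 200 (y) x 92 mm high. Origin: centre of its underside, on the bench. Its -x axis is the way the tray comes out of its front, 130 mm from the origin; z up. The tray needs about 160 mm clear in front when released.
- tray (a joint): How far the tray is out, m: 0 = latched shut, 0.15 = fully out. A spring always pushes it out (5 N shut, 3 N out; damped, about 1.5 s to come out). Pushed home it clicks at about -0.001, meets a hard stop at -0.004 and springs back to about 0. A slow push takes 3 to 5 N, then 6 to 9 N over the last 20 mm (the button dips), up to the stop.
- tray_floor (a point): Centre of the top of the tray's floor, 14 mm above the bench; moves with the tray; axes as unit. The inside runs 99 mm either way in x, 72 mm either way in y; side and rear walls are 30 mm high. With the tray fully out, x = -99 to +51 mm is open from above; the rest stays under the unit's top, whose underside is 72 mm above this floor.
- tray_front (a point): Centre of the outer face of the tray's flat aluminium front panel (200 mm wide along y, 82 mm high, 7 to 89 mm above the bench), 48 mm above the bench; moves with the tray. Axes as unit; the face looks to -x. Push here towards +x to shut the tray.
- release_top (a point): Centre of the top of the round grey release button, 40 mm in diameter, standing 13 mm proud of the unit's top (105 mm above the bench), 30 mm behind and 66 mm to the +y side of the unit's origin. Press straight down.
- release (a joint): How far the release button is pressed, m: 0 = up, 0.009 = fully down. It springs back; 3 N at 0.006, 4 N fully down. The tray is let go at about 0.006 to 0.007.
- stand: Fixed hook stand, origin on the bench. Dark base plate 130 x 120 x 12 mm; aluminium post 24 mm wide, 120 mm high, its front face 20 mm to +x of the origin. From the post's top a steel hook 14 mm wide, 4 mm thick reaches 13 mm to -x (the way it points; top face 120 mm above the bench) and ends in an upturned lip 7 mm high.
- case_center (a point): Centre of the black collet case, which measures 40 (x) x 56 (y, grip here from above) x 40 mm high (without its tab), 0.13 to 0.25 kg. A 5 mm thick tab stands 25 mm high on its rear (+x) top edge, with a window 22 x 20 mm high. It hangs by it on the hook, axes as the stand's, centre 80 mm up, back against the post. To free it: raise it 9 to 14 mm (more jams), then move 20 mm along its -x.
- oil: Bystander: white plastic bottle, 60 mm in diameter, 170 mm high, origin at the centre of its underside, z axis up.
- mug: Bystander: white mug, 80 mm in diameter, 95 mm high, handle at its +y, origin at the centre of its underside, z axis up.
Not all that is in view belongs to the job. Leave any blue or red look-alike of the part that bears case_center alone.

How it is judged (in metres and radians):
On the way, in this order (a step that is already met when the one before it is completed fails the run):
1. the tray has popped out (value of joint tray above 0.12 m), for 0.1 s.
2. the case, still in the fingers, has been lowered upright into the tray to within 15 mm of its floor (contact force between the fingers and case above 1 N and z of case_center in the frame of tray_floor below 0.035 m and x of case_center in the frame of tray_floor between -0.1 and 0.1 m and y of case_center in the frame of tray_floor between -0.072 and 0.072 m and angle between case_center's own z axis and vertical below 0.3 rad), for 0.04 s.
3. the case stands upright and let go in the open tray (contact force between the fingers and case below 0.2 N and z of case_center in the frame of tray_floor below 0.026 m and angle between case_center's own z axis and vertical below 0.15 rad and linear speed of case below 0.05 m/s and value of joint tray above 0.05 m), for 0.2 s.
At the end, for the whole second after the job is handed in: The tray is latched shut (within 4 mm of its latched position, staying there by itself) with the case standing upright (within 0.15 rad) and at rest on the tray's floor (value of joint tray between -0.006 and 0.004 m and x of case_center in the frame of tray_floor between -0.1 and 0.1 m and y of case_center in the frame of tray_floor between -0.072 and 0.072 m and z of case_center in the frame of tray_floor between 0.012 and 0.026 m and angle between case_center's own z axis and vertical below 0.15 rad and linear speed of case below 0.05 m/s); the robot touches nothing.
It fails at once if the bottle is knocked over (angle between oil's own z axis and vertical above 0.5 rad).
It fails at once if the mug is knocked over (angle between mug's own z axis and vertical above 0.5 rad).
It also fails if it takes over 67 s, if anything falls off the work surface, if the arm or the gripper's body presses on something with over 40 N, if the wrist force passes 120 N, or if a joint passes its speed limit or range.

## Working session

There is one attempt and no reset: what is moved stays moved. The work goes in short steps, Python scripts to look and compute and a tool call to move; the robot and the scene stay as the last step left them, time stands still between calls to the robot, and variables do not carry over. Pictures are saved under pics/ and viewed, at most 10 in all, crops included, and the job is handed in when it is done.

Besides the shell and the picture viewer there is one more tool, called after "Request:" by a JSON object that holds its "api" and its "payload". step_arm: Moves the arm, as the interface text tells. Its arguments: {"type":"object","properties":{"plan":{"type":"array","items":{"type":"number"}},"hand":{"type":"number"},"newtons":{"type":"number"}},"required":["plan"]}

```bash
mkdir -p pics; cat > h.py <<'E'
import numpy as np, cv2
from workcell import sensors, viewer, env
from scipy.spatial.transform import Rotation as R
def rot(a):
    a=np.array(a,float)
    if a.shape==(3,3): return a
    if a.size==4: return R.from_quat(a).as_matrix()
    return R.from_euler('xyz',a,degrees=True).as_matrix()
def ray(f,px):
    d=np.array([(px[0]-f['cx'])/f['fx'],(px[1]-f['cy'])/f['fy'],1]); return rot(f['attitude'])@d
def at_z(f,px,z):
    d=ray(f,px); p=np.array(f['position'],float); return p+d*(z-p[2])/d[2]
def proj(f,P):
    c=rot(f['attitude']).T@(np.array(P,float)-np.array(f['position'])); return np.array([f['fx']*c[0]/c[2]+f['cx'],f['fy']*c[1]/c[2]+f['cy']])
def tri(fs,pxs):
    A=0;b=0
    for f,px in zip(fs,pxs):
        d=ray(f,px);d/=np.linalg.norm(d);M=np.eye(3)-np.outer(d,d);A=A+M;b=b+M@np.array(f['position'],float)
    return np.linalg.solve(A,b)
def save(f,n): cv2.imwrite('pics/'+n,f['img'][:,:,::-1])
E
python3 - <<'E'
from h import *
np.set_printoptions(precision=1,suppress=True)
H=dict(unit=0,tray_front=48,release_top=105,stand=0,case_center=80,oil=0,mug=0,tray_floor=14)
F=[]
for c in('scene','top'):
    f=viewer.grab_frame(c);F.append(f);save(f,c+'0.png');print(c,f['position'],f['attitude'],f['fx'])
    for n in H:
        for d in viewer.pinpoint(n,f)[:4]:
            if d['score']>.2: print(n,round(d['score'],2),np.round(d['location']),at_z(f,d['location'],H[n]))
cv2.imwrite('pics/both.png',cv2.resize(np.vstack([f['img'] for f in F]),(450,600))[:,:,::-1])
print(sensors.state())
E
```

```text
scene [ 943.  -615.8 1139.8] [-146.5    0.7   35.2] 600.5197540348289
unit 0.81 [398. 172.] [530.8 237.2   0. ]
tray_front 0.94 [372. 204.] [549.9  88.3  48. ]
release_top 0.71 [377. 128.] [460.4 244.6 105. ]
stand 0.67 [279. 354.] [ 583.  -301.4    0. ]
case_center 0.96 [297. 284.] [ 545.6 -184.8   80. ]
case_center 0.84 [354. 312.] [ 674.6 -171.1   80. ]
case_center 0.63 [186. 348.] [ 456.3 -415.1   80. ]
case_center 0.62 [272. 339.] [ 578.3 -307.7   80. ]
oil 0.92 [476. 231.] [767.5 191.    0. ]
mug 0.92 [125. 358.] [ 334.1 -486.     0. ]
tray_floor 0.7 [393. 178.] [535.9 204.3  14. ]
top [ 342.6  -39.7 1561.4] [-172.7   -0.5  -88.5] 533.3628424170668
unit 0.65 [225. 247.] [523.4 244.6   0. ]
tray_front 0.78 [272. 235.] [557.3 103.2  48. ]
release_top 0.45 [212. 268.] [454.2 258.9 105. ]
stand 0.67 [410. 232.] [ 584.9 -300.4    0. ]
case_center 0.86 [364. 250.] [ 515.4 -156.9   80. ]
case_center 0.77 [416. 233.] [ 568.6 -304.2   80. ]
case_center 0.6 [362. 202.] [ 654.6 -150.    80. ]
case_center 0.59 [446. 289.] [ 414.9 -386.6   80. ]
oil 0.84 [248. 162.] [783.4 187.2   0. ]
oil 0.46 [476. 316.] [ 342.5 -492.8    0. ]
mug 0.77 [477. 317.] [ 339.7 -496.     0. ]
{'time_s': 0.9, 'qpos': array([64.6, 18.3, 89.6, -0. , 72. , -1.1]), 'qvel': array([-0. , -0. , -0. ,  0. , -0.1, -0. ]), 'effort': array([ -0. , -41.2, -23.2,   0.1,   0. ,   0. ]), 'ee_pos': array([235.9, 524.4, 228. ]), 'ee_rot': array([180. ,   0. , 155.8]), 'force': array([ 0.7, -0. , -0.3]), 'torque': array([-0., -0., -0.]), 'gripper_force': 0.0, 'gripper_width': 90.89012962917114}
```

View pics/scene0.png

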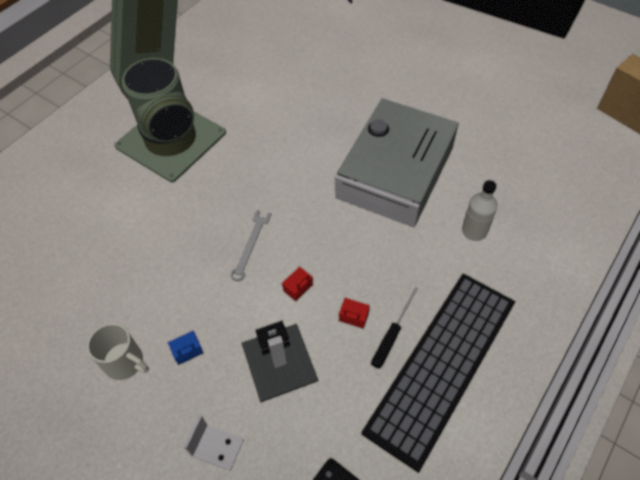

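View pics/top0.png

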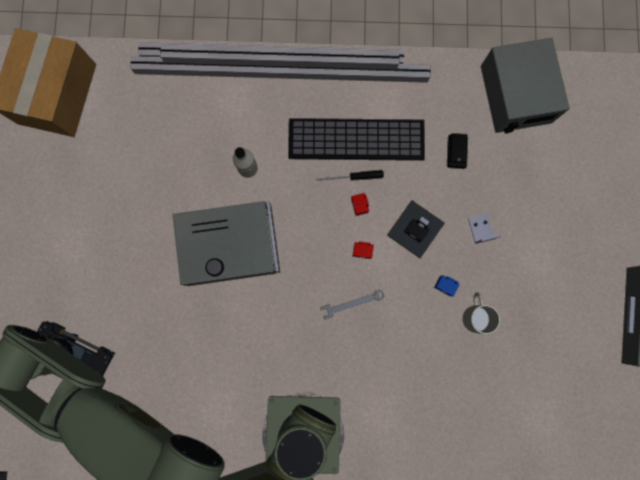

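The black case hangs on the stand at scene (272,339) and top (416,233). The look-alikes are red at scene (297,284) and (354,312), and blue at (186,348). The unit's front faces world −y, the button is at top (214,268), and the path for the tray is clear.

```bash
python3 - <<'E'
from h import *
np.set_printoptions(precision=1,suppress=True)
s=viewer.grab_frame('scene');t=viewer.grab_frame('top')
for n,a,b in[('unit',(398,172),(225,247)),('front',(372,204),(272,235)),('rel',(377,128),(212,268)),('case',(272,339),(416,233)),('stand',(279,354),(410,232))]:
    print(n,tri([s,t],[a,b]))
# base plate & unit-top outline in top view
g=cv2.cvtColor(t['img'],cv2.COLOR_RGB2GRAY)
for nm,(x0,y0,x1,y1),z,lo in[('plate',(375,190,455,265),12,90),('unit',(160,190,285,295),92,None)]:
    c=g[y0:y1,x0:x1]
    print(nm,np.percentile(c,[5,25,50,75,95]))
    _,m=cv2.threshold(c,0,255,cv2.THRESH_BINARY_INV+cv2.THRESH_OTSU)
    k=max(cv2.findContours(m,cv2.RETR_EXTERNAL,cv2.CHAIN_APPROX_NONE)[0],key=cv2.contourArea)
    bx=cv2.boxPoints(cv2.minAreaRect(k))+[x0,y0]
    P=np.array([at_z(t,p,z) for p in bx])[:,:2]
    e=np.diff(np.vstack([P,P[:1]]),axis=0)
    print(bx.tolist(),P.mean(0),np.linalg.norm(e,axis=1),np.degrees(np.arctan2(e[:,1],e[:,0])))
a=cv2.resize(s['img'][305:415,225:335],(400,400),interpolation=cv2.INTER_CUBIC);b=cv2.resize(t['img'][190:270,375:455],(400,400),interpolation=cv2.INTER_CUBIC)
cv2.imwrite('pics/crop1.png',np.hstack([a,b])[:,:,::-1])
E
```

```text
unit [526.2 248.  -15.4]
front [552.2  99.2  40.5]
rel [452.9 260.7  86.2]
case [ 572.4 -304.5   66.7]
stand [ 583.1 -300.6    0.3]
plate [ 28.  47. 127. 130. 134.]
[[386.2751712799072, 234.89261627197266], [411.2214775085449, 199.255033493042], [444.57718658447266, 222.6040267944336], [419.6308784484863, 258.2416076660156]] [ 592.2 -314.1] [130.9 119.7 130.2 118.6] [ -33.8 -124.3  145.7   56. ]
unit [ 65.  80.  83. 127. 130.]
[[169.97999572753906, 213.86000061035156], [270.49999237060547, 199.5], [280.97999572753906, 272.86000061035156], [180.45999908447266, 287.2200012207031]] [524.5 227.1] [282.8 208.3 277.9 207.4] [ -80.1 -169.8   99.7   11.5]
```

View pics/crop1.png

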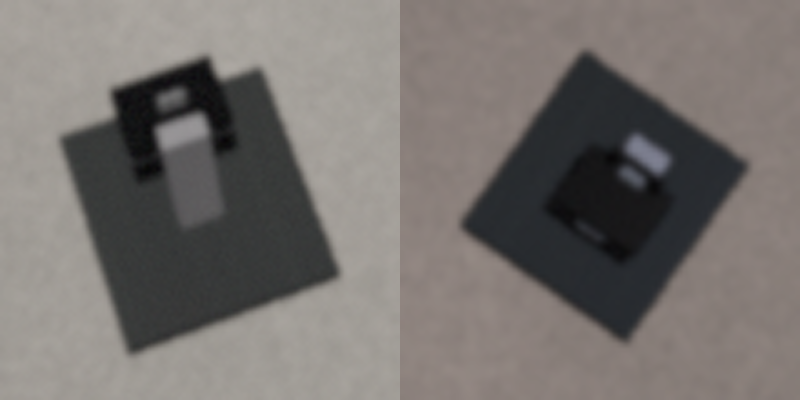

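The crop shows the black case hanging on the hook, with the post behind it towards world (+x,−y) and the stand's x axis at about −34°. The unit's x axis is at about 100°, so the button is near (456,255). I'll move over the button with the fingers closed.

Request:
{"api": "step_arm", "payload": {"plan": [-3.45,-1.72,0,0,0,0,-3.45,-1.72,0,0,0,0,-3.45,-1.72,0,0,0,0,-3.45,-1.72,0,0,0,0,-3.45,-1.72,0,0,0,0], "hand": 0}}

```text
time_s: 1.42
ee_pos: [358.7, 373.8, 228.1]
ee_rot: [180.0, 0.0, 155.8]
force: [1.4, -0.5, -0.1]
gripper_width: 60.5
gripper_force: 0.0
```

Request:
{"api": "step_arm", "payload": {"plan": [-3.45,-1.72,0,0,0,0,-3.45,-1.72,0,0,0,0,-3.45,-1.72,0,0,0,0,-3.45,-1.72,0,0,0,0,0,0,0,0,0,0]}}

```text
time_s: 1.83
ee_pos: [459.3, 251.1, 228.0]
ee_rot: [-179.9, 0.2, 155.4]
force: [0.0, 0.3, -0.1]
gripper_width: 27.6
gripper_force: 0.0
```

```bash
cat >> h.py <<'E'
def go(p,yaw=None):
    s=sensors.state();Rt=rot(s['ee_rot']);d=Rt.T@(np.array(p,float)-s['ee_pos'])/10
    print('at',np.round(s['ee_pos'],1),np.round(s['ee_rot'],1),'t',s['time_s'],'F',np.round(s['force'],1),'tool cm',np.round(d,2),'turn wz rad',None if yaw is None else round(np.radians((s['ee_rot'][2]-yaw+180)%360-180),3))
E
python3 - <<'E'
from h import *
np.set_printoptions(precision=1,suppress=True)
w=viewer.grab_frame('wrist');print(w['position'],w['attitude'])
for n,z in(('release_top',105),('unit',0)):
    for d in viewer.pinpoint(n,w)[:2]: print(n,d,at_z(w,d['location'],z))
go([456,255,135]);save(w,'w1.png')
E
```

```text
[386.3 284.1 383.9] [163.5  -0.   65.4]
release_top {'location': [327.0, 237.3], 'score': 0.6} [458.7 255.5 105. ]
unit {'location': [338.0, 272.9], 'score': 0.59} [528.7 238.9   0. ]
at [455.5 255.7 227.9] [180.   -0.  155.7] t 1.9833 F [-0.3 -0.2 -0.1] tool cm [-0.1 -0.1  9.3] turn wz rad None
```

View pics/w1.png

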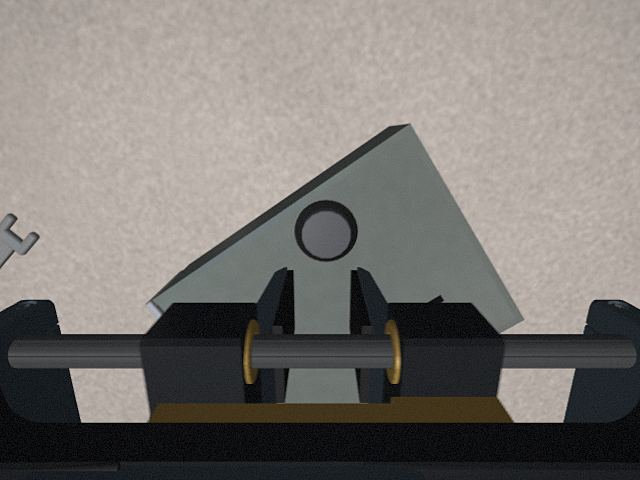

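The button shows at (326,232) in the wrist view, which gives (459,255). That agrees, so I'll press.

Request:
{"api": "step_arm", "payload": {"plan": [-0.25,0.1,3.1,0,0,0,0,0,3.1,0,0,0,0,0,3.0,0,0,0,0,0,1.2,0,0,0,0,0,0.5,0,0,0]}}

```text
time_s: 2.4
ee_pos: [455.7, 256.3, 116.6]
ee_rot: [-179.8, -0.2, 155.9]
force: [-1.0, -0.5, 1.5]
gripper_width: 0.4
gripper_force: 0.5
```

Request:
{"api": "step_arm", "payload": {"plan": [0,0,0.4,0,0,0,0,0,0.3,0,0,0,0,0,0.15,0,0,0,0,0,0,0,0,0,0,0,0,0,0,0]}}

```text
time_s: 2.82
ee_pos: [458.6, 256.4, 111.6]
ee_rot: [179.9, 0.0, 155.8]
force: [-1.8, 1.1, 3.6]
gripper_width: 0.6
gripper_force: 1.7
```

Request:
{"api": "step_arm", "payload": {"plan": [0,0,-0.5,0,0,0,0,0,-2.5,0,0,0,0,0,-3.5,0,0,0,0,0,-3.5,0,0,0,0,0,-2,0,0,0]}}

```text
time_s: 3.23
ee_pos: [459.9, 255.9, 234.8]
ee_rot: [179.7, 0.3, 155.8]
force: [1.3, 0.5, 0.3]
gripper_width: 0.9
gripper_force: 0.0
```

```bash
python3 - <<'E'
from h import *
np.set_printoptions(precision=1,suppress=True)
F=[viewer.grab_frame(c) for c in('scene','top')]
for f in F:
    for n,z in(('tray_front',48),('tray_floor',14),('unit',0)):
        for d in viewer.pinpoint(n,f)[:1]: print(n,d,at_z(f,d['location'],z))
go([530,-270,235],146)
E
```

```text
tray_front {'location': [345.7, 256.5], 'score': 0.62} [579.3 -59.4  48. ]
tray_floor {'location': [372.0, 226.6], 'score': 0.78} [572.2  57.3  14. ]
unit {'location': [396.6, 173.8], 'score': 0.97} [532.2 230.2   0. ]
tray_front {'location': [328.5, 230.0], 'score': 0.92} [575.6 -57.9  48. ]
tray_floor {'location': [288.5, 238.0], 'score': 0.89} [554.   58.1  14. ]
unit {'location': [225.4, 247.5], 'score': 0.77} [522.6 243.6   0. ]
at [457.7 255.2 229. ] [-179.9   -0.1  155.8] t 3.6333 F [0.9 0.5 0.4] tool cm [-28.1 -44.9  -0.5] turn wz rad 0.171
```

The tray is out, with its front at about (577,−59). I'll go above the case and open the hand.

Request:
{"api": "step_arm", "payload": {"plan": [-2.26,-3.06,0,0,0,0,-2.26,-3.06,0,0,0,0,-2.26,-3.06,0,0,0,0,-2.26,-3.06,0,0,0,0,-2.26,-3.06,0,0,0,0], "hand": 9}}

```text
time_s: 4.05
ee_pos: [498.1, 68.1, 229.4]
ee_rot: [-179.9, -0.1, 155.8]
force: [0.6, -0.7, -0.2]
gripper_width: 31.0
gripper_force: 0.0
```

Request:
{"api": "step_arm", "payload": {"plan": [-2.26,-3.06,0,0,0,0,-2.26,-3.06,0,0,0,0,-2.26,-3.06,0,0,0,0,-2.26,-3.06,0,0,0,0,-2.26,-3.06,0,0,0,0]}}

```text
time_s: 4.47
ee_pos: [538.4, -118.0, 229.3]
ee_rot: [-180.0, -0.1, 155.8]
force: [0.5, 0.3, 0.2]
gripper_width: 64.0
gripper_force: 0.0
```

Request:
{"api": "step_arm", "payload": {"plan": [-2.26,-3.06,0,0,0,0,-2.26,-3.06,0,0,0,0,-2.26,-3.06,0,0,0,0,-2.26,-3.06,0,0,0,0,-2.26,-3.06,0,0,0,0]}}

```text
time_s: 4.88
ee_pos: [578.7, -303.8, 228.9]
ee_rot: [180.0, -0.1, 155.8]
force: [1.5, 0.0, 0.5]
gripper_width: 90.0
gripper_force: 0.0
```

Request:
{"api": "step_arm", "payload": {"plan": [0,0,0,0,0,0.085,0,0,0,0,0,0.085,0,0,0,0,0,0,0,0,0,0,0,0]}}

```text
time_s: 5.22
ee_pos: [578.7, -301.9, 229.1]
ee_rot: [-180.0, -0.1, 146.1]
force: [0.2, 1.4, 0.3]
gripper_width: 89.9
gripper_force: 0.0
```

```bash
python3 - <<'E'
from h import *
np.set_printoptions(precision=1,suppress=True)
w=viewer.grab_frame('wrist');print(w['position'],w['attitude'])
for n,z in(('case_center',80),('stand',0)):
    for d in viewer.pinpoint(n,w)[:2]: print(n,d,at_z(w,d['location'],z))
go([578,-303,150],146);save(w,'w2.png')
E
```

```text
[ 512.7 -258.3  385.4] [163.8  -0.   56.1]
case_center {'location': [417.8, 82.8], 'score': 0.87} [ 520.9 -174.5   80. ]
case_center {'location': [319.2, 229.6], 'score': 0.84} [ 575.1 -302.5   80. ]
stand {'location': [321.4, 212.8], 'score': 0.69} [ 577.4 -301.8    0. ]
stand {'location': [23.9, 118.1], 'score': 0.31} [ 333.  -494.1    0. ]
at [ 579.  -301.5  230.2] [-180.    -0.   146.2] t 5.3667 F [0.5 0.1 0.2] tool cm [-0.  -0.2  8. ] turn wz rad 0.003
```

View pics/w2.png

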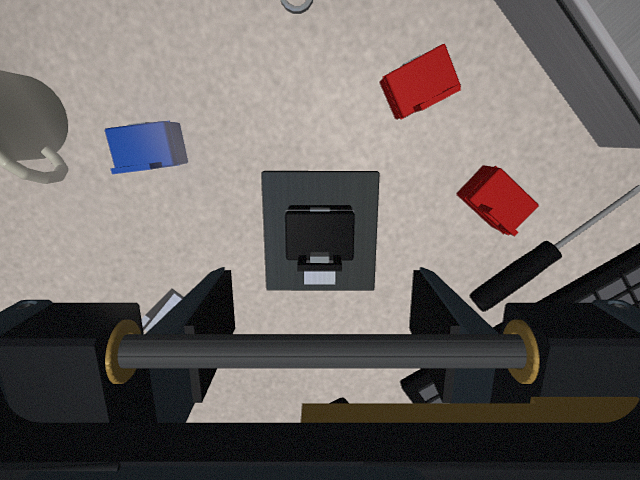

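The wrist view shows the black case at (320,232), hanging square between the fingers with the post behind it at (320,278). The look-alikes are red at (420,82) and (498,200), and blue at (146,147). I'll descend and grip.

Request:
{"api": "step_arm", "payload": {"plan": [0.1,-0.05,3.6,0,0,0,0,0,3.6,0,0,0,0,0,3.4,0,0,0,0,0,2.5,0,0,0,0,0,1.5,0,0,0]}}

```text
time_s: 5.78
ee_pos: [576.3, -300.3, 81.0]
ee_rot: [-180.0, -0.3, 146.1]
force: [-0.2, 0.7, -0.0]
gripper_width: 90.1
gripper_force: 0.0
```

Request:
{"api": "step_arm", "payload": {"plan": [0,0,0.4,0,0,0,0,0,0,0,0,0,0,0,0,0,0,0]}}

```text
time_s: 6.03
ee_pos: [578.7, -301.9, 81.5]
ee_rot: [180.0, 0.1, 146.1]
force: [0.1, -0.1, -0.7]
gripper_width: 90.2
gripper_force: 0.0
```

Request:
{"api": "step_arm", "payload": {"plan": [0,0,0,0,0,0,0,0,0,0,0,0,0,0,0,0,0,0,0,0,0,0,0,0,0,0,0,0,0,0], "hand": 5, "newtons": 20}}

```text
time_s: 6.45
ee_pos: [578.1, -301.9, 81.0]
ee_rot: [180.0, 0.1, 146.0]
force: [-0.5, 0.1, 0.0]
gripper_width: 59.7
gripper_force: 0.0
```

Request:
{"api": "step_arm", "payload": {"plan": [0,0,0,0,0,0,0,0,0,0,0,0,0,0,0,0,0,0,0,0,0,0,0,0]}}

```text
time_s: 6.78
ee_pos: [578.0, -301.9, 80.7]
ee_rot: [-180.0, 0.0, 146.0]
force: [-1.4, -0.0, 2.6]
gripper_width: 56.2
gripper_force: 20.0
```

Request:
{"api": "step_arm", "payload": {"plan": [0,0,-0.4,0,0,0,0,0,-0.4,0,0,0,0,0,-0.35,0,0,0,0,0,0,0,0,0]}}

```text
time_s: 7.12
ee_pos: [578.1, -301.8, 92.5]
ee_rot: [180.0, 0.0, 146.0]
force: [-0.9, 0.0, -1.0]
gripper_width: 55.8
gripper_force: 20.0
```

Request:
{"api": "step_arm", "payload": {"plan": [0.7,0,0,0,0,0,0.8,0,0,0,0,0,0.8,0,0,0,0,0,0.8,0,0,0,0,0,0,0,0,0,0,0]}}

```text
time_s: 7.53
ee_pos: [550.2, -283.1, 91.8]
ee_rot: [-180.0, -0.1, 146.0]
force: [0.0, -0.1, -1.5]
gripper_width: 55.8
gripper_force: 20.0
```

Request:
{"api": "step_arm", "payload": {"plan": [0,0,-2.5,0,0,0,0,0,-3.8,0,0,0,0,0,-3.8,0,0,0,0,0,-3.7,0,0,0,1.85,3.03,0,0,0,0]}}

```text
time_s: 7.95
ee_pos: [557.6, -255.4, 238.6]
ee_rot: [-180.0, 1.1, 145.8]
force: [2.4, 0.4, -1.6]
gripper_width: 56.2
gripper_force: 20.0
```

Request:
{"api": "step_arm", "payload": {"plan": [1.85,3.03,0,0,0,0,1.85,3.03,0,0,0,0,1.85,3.03,0,0,0,0,1.85,3.03,0,0,0,0,1.85,3.03,0,0,0,0]}}

```text
time_s: 8.37
ee_pos: [561.5, -70.1, 230.1]
ee_rot: [180.0, 0.0, 146.0]
force: [1.4, 0.0, -2.2]
gripper_width: 55.9
gripper_force: 20.0
```

Request:
{"api": "step_arm", "payload": {"plan": [1.85,3.03,0,0,0,0,1.85,3.03,0,0,0,0,1.85,3.03,0,0,0,0,0,0,0,0,0,0.115,0,0,0,0,0,0.115]}}

```text
time_s: 8.78
ee_pos: [566.4, 37.0, 230.0]
ee_rot: [180.0, 0.0, 132.8]
force: [-0.2, -0.9, -1.2]
gripper_width: 56.0
gripper_force: 20.0
```

Request:
{"api": "step_arm", "payload": {"plan": [0,0,0,0,0,0.115,0,0,0,0,0,0.115,0,0,0,0,0,0.115,0,0,0,0,0,0.115,0,0,0,0,0,0.115]}}

```text
time_s: 9.2
ee_pos: [566.4, 34.7, 230.0]
ee_rot: [180.0, 0.0, 99.6]
force: [0.0, -0.0, -0.9]
gripper_width: 56.1
gripper_force: 20.0
```

```bash
python3 - <<'E'
from h import *
np.set_printoptions(precision=1,suppress=True)
F=[viewer.grab_frame(c) for c in('wrist','top','scene')]
for f in F:
    for n,z in(('tray_floor',14),('tray_front',48),('unit',0),('release_top',105)):
        for d in viewer.pinpoint(n,f)[:1]: print(n,d,at_z(f,d['location'],z))
go([564,36,235],100)
a=np.hstack([cv2.resize(F[0]['img'],(400,300)),cv2.resize(F[1]['img'][170:320,160:360],(400,300))])
b=cv2.resize(F[2]['img'][80:300,260:553],(400,300))
cv2.imwrite('pics/w3.png',np.vstack([a,np.hstack([b,b*0])])[:,:,::-1])
E
```

```text
tray_floor {'location': [314.0, 194.9], 'score': 0.69} [555.  55.  14.]
tray_floor {'location': [291.3, 234.5], 'score': 0.8} [564.5  50.3  14. ]
tray_front {'location': [326.7, 231.4], 'score': 0.69} [571.4 -52.8  48. ]
unit {'location': [229.0, 246.9], 'score': 0.86} [524.6 233.1   0. ]
release_top {'location': [214.6, 265.3], 'score': 0.7} [460.7 251.6 105. ]
tray_floor {'location': [366.8, 224.5], 'score': 0.82} [559.4  55.4  14. ]
tray_front {'location': [345.5, 257.6], 'score': 0.84} [580.5 -61.9  48. ]
unit {'location': [397.1, 174.1], 'score': 0.89} [533.7 230.1   0. ]
at [566.5  34.7 229.9] [180.   -0.   99.9] t 9.95 F [-0.2  0.3 -2. ] tool cm [ 0.2 -0.2 -0.5] turn wz rad -0.001
```

View pics/w3.png

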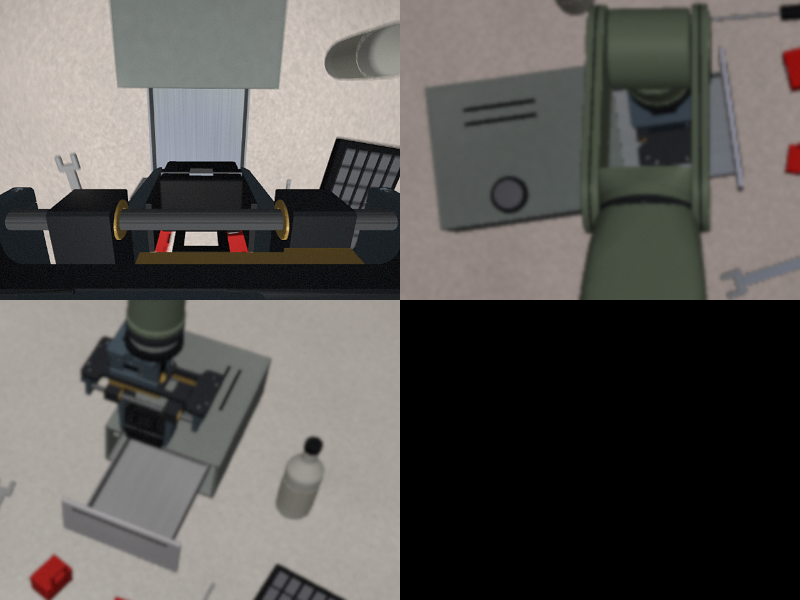

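The wrist view shows the open tray below the case, with the unit's front edge running from about (189,141) to (450,139). I'll locate that edge exactly.

```bash
python3 - <<'E'
from h import *
np.set_printoptions(precision=1,suppress=True)
w=viewer.grab_frame('wrist')
A=at_z(w,(189,141),92)[:2];B=at_z(w,(450,139.5),92)[:2];print(A,B,np.linalg.norm(A-B),(A+B)/2)
d=(A-B)/np.linalg.norm(A-B);print('yaw',np.degrees(np.arctan2(d[1],d[0]))-90+0)
ex=np.array([d[1],-d[0]]);ex*=np.sign(ex[1]);print(ex,'target',(A+B)/2-78*ex)
E
```

```text
[452.5  91.5] [650.6 127.3] 201.35823063474504 [551.6 109.4]
yaw -259.76358874021355
[-0.2  1. ] target [565.4  32.6]
```

Request:
{"api": "step_arm", "payload": {"plan": [-0.15,0,3.9,0,0,0,0,0,3.9,0,0,0,0,0,3.9,0,0,0,0,0,3.9,0,0,0,0,0,2.0,0,0,0]}}

```text
time_s: 10.42
ee_pos: [564.0, 33.1, 49.7]
ee_rot: [-179.6, -0.1, 99.9]
force: [-0.9, -0.7, -1.7]
gripper_width: 56.1
gripper_force: 20.0
```

Request:
{"api": "step_arm", "payload": {"plan": [0,0,1.0,0,0,0,0,0,0.5,0,0,0,0,0,0.1,0,0,0,0,0,0,0,0,0,0,0,0,0,0,0]}}

```text
time_s: 10.83
ee_pos: [568.2, 33.3, 39.7]
ee_rot: [179.8, 0.0, 99.9]
force: [0.2, -0.3, -1.4]
gripper_width: 56.3
gripper_force: 20.0
```

Request:
{"api": "step_arm", "payload": {"plan": [0,0,0.2,0,0,0,0,0,0.15,0,0,0,0,0,0.12,0,0,0,0,0,0,0,0,0]}}

```text
time_s: 11.17
ee_pos: [567.7, 33.2, 34.9]
ee_rot: [179.9, 0.0, 99.9]
force: [-0.3, -1.4, 7.5]
gripper_width: 56.0
gripper_force: 20.0
```

It's on the floor (7.5 N up), so I'll let go.

Request:
{"api": "step_arm", "payload": {"plan": [0,0,0,0,0,0,0,0,0,0,0,0,0,0,0,0,0,0,0,0,0,0,0,0,0,0,0,0,0,0], "hand": 7.6}}

```text
time_s: 11.58
ee_pos: [566.7, 33.2, 33.1]
ee_rot: [-180.0, -0.0, 99.9]
force: [1.1, 0.6, -0.1]
gripper_width: 76.0
gripper_force: 0.0
```

Request:
{"api": "step_arm", "payload": {"plan": [0,0,-0.5,0,0,0,0,0,-2,0,0,0,0,0,-3.8,0,0,0,0,0,-3.8,0,0,0,0,0,-3.8,0,0,0]}}

```text
time_s: 12.0
ee_pos: [566.3, 33.2, 173.9]
ee_rot: [-180.0, -0.0, 99.9]
force: [1.9, -0.1, 0.7]
gripper_width: 76.0
gripper_force: 0.0
```

Request:
{"api": "step_arm", "payload": {"plan": [0,0,-3.8,0,0,0,0,0,-1.8,0,0,0,0,0,0,0,0,0]}}

```text
time_s: 12.25
ee_pos: [569.3, 33.3, 234.1]
ee_rot: [179.4, 0.1, 99.9]
force: [0.6, -0.5, 0.1]
gripper_width: 76.1
gripper_force: 0.0
```

```bash
python3 - <<'E'
from h import *
np.set_printoptions(precision=1,suppress=True)
w=viewer.grab_frame('wrist');s=viewer.grab_frame('scene')
for f in (w,s):
  for n,z in(('case_center',34),('tray_front',48)):
    for d in viewer.pinpoint(n,f)[:3]: print(n,d,at_z(f,d['location'],z))
go([583,-73,230],100)
cv2.imwrite('pics/w4.png',np.hstack([cv2.resize(w['img'],(400,300)),cv2.resize(s['img'][150:300,300:500],(400,300))])[:,:,::-1])
E
```

```text
case_center {'location': [319.6, 219.5], 'score': 0.94} [569.4  32.8  34. ]
case_center {'location': [370.4, 375.7], 'score': 0.68} [ 657.  -135.8   34. ]
case_center {'location': [251.9, 366.9], 'score': 0.67} [ 523.5 -146.3   34. ]
tray_front {'location': [311.6, 304.3], 'score': 0.94} [575.8 -52.7  48. ]
case_center {'location': [363.0, 227.6], 'score': 0.85} [563.8  31.7  34. ]
case_center {'location': [354.0, 312.5], 'score': 0.73} [ 663.4 -152.5   34. ]
case_center {'location': [183.1, 345.8], 'score': 0.71} [ 427.6 -405.3   34. ]
tray_front {'location': [345.4, 255.0], 'score': 0.81} [576.6 -56.7  48. ]
at [565.9  33.2 226.4] [-179.8   -0.    99.9] t 12.55 F [ 0.5  0.  -0.5] tool cm [-10.8  -0.1  -0.4] turn wz rad -0.001
```

View pics/w4.png

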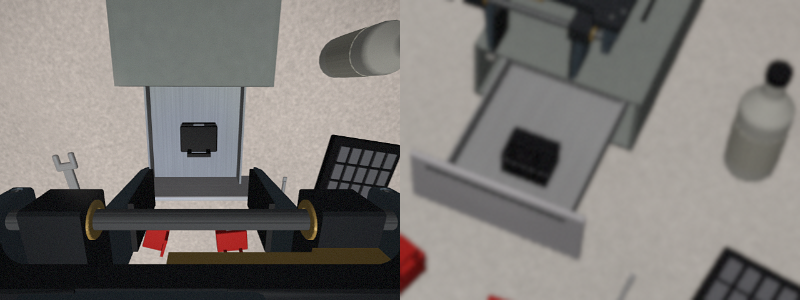

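The case stands upright in the tray at about (568,33), clear of the walls. Next I'll close the fingers and go down in front of the panel.

Request:
{"api": "step_arm", "payload": {"plan": [-3.5,0,0,0,0,0,-3.5,0,0,0,0,0,-3.5,0,0,0,0,0,-3.5,0,0,0,0,0,0,0,0,0,0,0], "hand": 0, "newtons": 20}}

```text
time_s: 12.97
ee_pos: [591.3, -110.3, 226.4]
ee_rot: [-179.9, 0.1, 99.6]
force: [0.6, 0.2, 0.1]
gripper_width: 45.6
gripper_force: 0.0
```

Request:
{"api": "step_arm", "payload": {"plan": [0,0,3.0,0,0,0,0,0,3.0,0,0,0,0,0,2,0,0,0,0,0,0,0,0,0,0,0,0,0,0,0]}}

```text
time_s: 13.38
ee_pos: [590.0, -104.3, 146.7]
ee_rot: [-179.8, -0.1, 99.9]
force: [0.7, 0.1, -0.1]
gripper_width: 12.0
gripper_force: 0.0
```

```bash
python3 - <<'E'
from h import *
np.set_printoptions(precision=1,suppress=True)
s=viewer.grab_frame('wrist')
for d in viewer.pinpoint('tray_front',s)[:1]: print(d,at_z(s,d['location'],48))
for d in viewer.pinpoint('case_center',s)[:4]: print(d,at_z(s,d['location'],30))
go([590.5,-105,49],100.2);save(s,'w5.png')
E
```

```text
{'location': [317.3, 176.4], 'score': 0.81} [577.4 -52.9  48. ]
{'location': [232.9, 285.2], 'score': 0.83} [ 525.4 -151.4   30. ]
{'location': [396.3, 300.0], 'score': 0.76} [ 657.2 -141.3   30. ]
{'location': [322.1, 41.4], 'score': 0.72} [565.6  33.7  30. ]
at [ 592.  -104.7  149.8] [179.8   0.1  99.9] t 13.5333 F [ 0.  -0.6  0.5] tool cm [ 0.  -0.2 10.1] turn wz rad -0.005
```

View pics/w5.png

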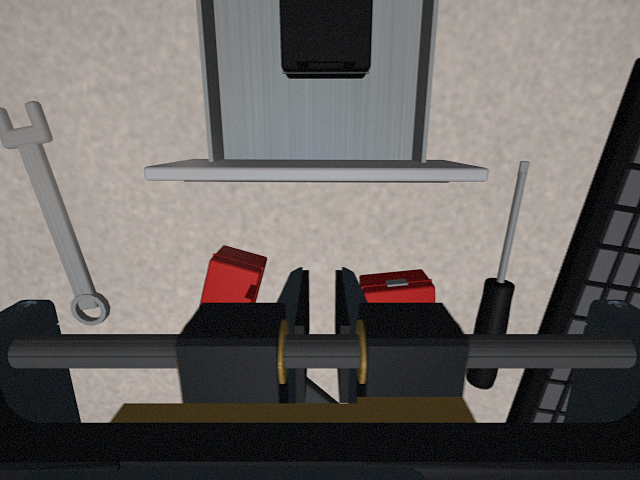

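The panel's front edge is at row 178 and the corridor between the two red parts is clear. I'll go down and approach.

Request:
{"api": "step_arm", "payload": {"plan": [0,-0.1,3.4,0,0,0,0,0,3.4,0,0,0,0,0,3.3,0,0,0,0,0,0,0,0,0,0,0,0,0,0,0]}}

```text
time_s: 13.95
ee_pos: [589.8, -104.7, 47.4]
ee_rot: [-179.9, -0.0, 99.9]
force: [1.2, 0.7, 0.6]
gripper_width: 0.5
gripper_force: 0.0
```

Request:
{"api": "step_arm", "payload": {"plan": [1.2,0,0,0,0,0,1.0,0,0,0,0,0,0.6,0,0,0,0,0,0.5,0,0,0,0,0,0.5,0,0,0,0,0]}}

```text
time_s: 14.37
ee_pos: [583.9, -66.8, 48.5]
ee_rot: [179.9, 0.1, 100.0]
force: [-0.1, -2.8, 1.9]
gripper_width: 0.6
gripper_force: 1.5
```

Request:
{"api": "step_arm", "payload": {"plan": [0.5,0,0,0,0,0,0.5,0,0,0,0,0,0.6,0,0,0,0,0,0.6,0,0,0,0,0,0.6,0,0,0,0,0]}}

```text
time_s: 14.78
ee_pos: [579.2, -39.7, 47.6]
ee_rot: [179.9, 0.0, 99.9]
force: [2.3, -3.9, 3.1]
gripper_width: 0.3
gripper_force: 2.4
```

Request:
{"api": "step_arm", "payload": {"plan": [0.7,0,0,0,0,0,0.8,0,0,0,0,0,0.8,0,0,0,0,0,0.8,0,0,0,0,0,0.8,0,0,0,0,0]}}

```text
time_s: 15.2
ee_pos: [572.6, -1.2, 47.6]
ee_rot: [179.9, 0.1, 99.9]
force: [1.8, -5.1, 2.6]
gripper_width: 0.6
gripper_force: 2.9
```

Request:
{"api": "step_arm", "payload": {"plan": [0.8,0,0,0,0,0,0.8,0,0,0,0,0,0.8,0,0,0,0,0,0.8,0,0,0,0,0,0.8,0,0,0,0,0]}}

```text
time_s: 15.62
ee_pos: [565.9, 38.1, 47.6]
ee_rot: [179.9, 0.1, 99.9]
force: [3.5, -5.4, 3.3]
gripper_width: 0.6
gripper_force: 3.3
```

Request:
{"api": "step_arm", "payload": {"plan": [0.5,0,0,0,0,0,0.5,0,0,0,0,0,0.5,0,0,0,0,0,0.4,0,0,0,0,0,0.4,0,0,0,0,0]}}

```text
time_s: 16.03
ee_pos: [562.0, 60.6, 47.6]
ee_rot: [179.9, 0.1, 99.9]
force: [5.1, -8.1, 3.6]
gripper_width: 0.7
gripper_force: 4.2
```

Request:
{"api": "step_arm", "payload": {"plan": [0.4,0,0,0,0,0,0.4,0,0,0,0,0,0.3,0,0,0,0,0]}}

```text
time_s: 16.28
ee_pos: [560.3, 71.0, 47.6]
ee_rot: [179.9, 0.1, 99.9]
force: [3.8, -6.6, 3.3]
gripper_width: 0.6
gripper_force: 3.9
```

Request:
{"api": "step_arm", "payload": {"plan": [0.3,0,0,0,0,0,0.3,0,0,0,0,0,0.2,0,0,0,0,0]}}

```text
time_s: 16.53
ee_pos: [558.8, 79.4, 47.6]
ee_rot: [179.9, 0.0, 99.9]
force: [3.0, -4.7, 3.6]
gripper_width: 0.4
gripper_force: 2.5
```

Request:
{"api": "step_arm", "payload": {"plan": [0.15,0,0,0,0,0,0.15,0,0,0,0,0,0,0,0,0,0,0]}}

```text
time_s: 16.78
ee_pos: [558.1, 82.6, 47.4]
ee_rot: [179.9, 0.0, 99.9]
force: [2.9, -3.9, 1.9]
gripper_width: 0.7
gripper_force: 2.5
```

Request:
{"api": "step_arm", "payload": {"plan": [0.15,0,0,0,0,0,0.15,0,0,0,0,0,0,0,0,0,0,0]}}

```text
time_s: 17.03
ee_pos: [557.8, 84.2, 47.5]
ee_rot: [179.9, 0.2, 100.0]
force: [3.6, -9.1, 2.9]
gripper_width: 0.7
gripper_force: 5.0
```

Request:
{"api": "step_arm", "payload": {"plan": [0.2,0,0,0,0,0,0,0,0,0,0,0]}}

```text
time_s: 17.2
ee_pos: [557.9, 84.3, 47.6]
ee_rot: [179.9, 0.3, 100.0]
force: [5.3, -16.1, 3.9]
gripper_width: 0.6
gripper_force: 8.8
```

The tray is at the hard stop: the force rises and it no longer moves. I'll back off slowly to see whether it stays shut.

Request:
{"api": "step_arm", "payload": {"plan": [-0.3,0,0,0,0,0,-0.4,0,0,0,0,0,-0.6,0,0,0,0,0,-1,0,0,0,0,0,-2,0,0,0,0,0]}}

```text
time_s: 17.62
ee_pos: [562.4, 46.0, 46.5]
ee_rot: [-179.8, -0.1, 100.0]
force: [-0.3, 1.3, 0.6]
gripper_width: 0.6
gripper_force: 0.0
```

Request:
{"api": "step_arm", "payload": {"plan": [-3,0,0,0,0,0,-3,0,0,0,0,0,0,0,-3.5,0,0,0,0,0,-3.5,0,0,0,0,0,-3.5,0,0,0]}}

```text
time_s: 18.03
ee_pos: [572.6, -14.7, 152.1]
ee_rot: [-179.8, -0.1, 99.8]
force: [0.6, 0.4, -0.3]
gripper_width: 0.5
gripper_force: 0.0
```

Request:
{"api": "step_arm", "payload": {"plan": [0,0,-3.5,0,0,0,0,0,0,0,0,0,0,0,0,0,0,0,0,0,0,0,0,0,0,0,0,0,0,0]}}

```text
time_s: 18.45
ee_pos: [572.6, -14.0, 185.1]
ee_rot: [-179.7, -0.1, 99.9]
force: [0.0, 1.0, -0.7]
gripper_width: 0.5
gripper_force: 0.0
```

```bash
python3 - <<'E'
from h import *
np.set_printoptions(precision=1,suppress=True)
w=viewer.grab_frame('wrist');s=viewer.grab_frame('scene')
for f in (w,s):
    for d in viewer.pinpoint('tray_front',f)[:1]: print(d,at_z(f,d['location'],48))
go([0,0,0])
cv2.imwrite('pics/w6.png',np.hstack([cv2.resize(w['img'],(400,300)),cv2.resize(s['img'][60:285,280:580],(400,300))])[:,:,::-1])
E
```

```text
{'location': [316.8, 93.6], 'score': 0.94} [549.4  93.3  48. ]
{'location': [372.4, 202.1], 'score': 0.71} [547.8  93.6  48. ]
at [573.5 -14.2 185.9] [-179.9   -0.    99.9] t 18.65 F [-0.6  0.2  0.4] tool cm [ 11.3 -56.2  18.7] turn wz rad None
```

View pics/w6.png

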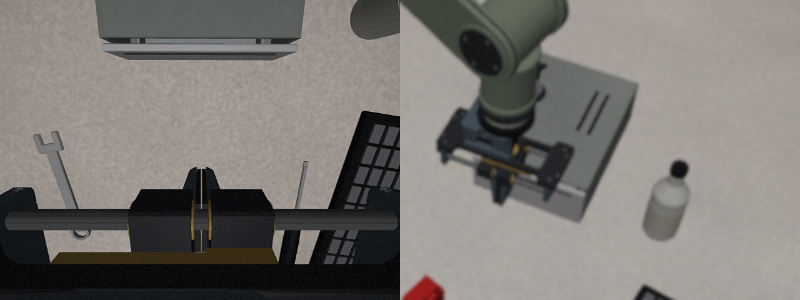

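The tray is shut: its front reads at scene (372,202), the same pixel as before release. I'll confirm that it isn't moving, then hand in.

Request:
{"api": "step_arm", "payload": {"plan": [0,0,-2,0,0,0,0,0,0,0,0,0,0,0,0,0,0,0,0,0,0,0,0,0,0,0,0,0,0,0]}}

```text
time_s: 19.07
ee_pos: [573.6, -14.2, 206.3]
ee_rot: [-179.9, -0.0, 99.9]
force: [-0.3, -0.0, -0.9]
gripper_width: 0.8
gripper_force: 0.0
```

```bash
python3 - <<'E'
from h import *
a=cv2.imread('pics/scene0.png').astype(int)[180:225,335:372]
s=viewer.grab_frame('scene');b=s['img'][:,:,::-1].astype(int)[180:225,335:372]
y=[at_z(s,d['location'],48)[1] for d in viewer.pinpoint('tray_front',s)[:1]]
print(y,'diff left part of panel',abs(a-b).mean(),(abs(a-b).max(2)>40).mean())
w=viewer.grab_frame('wrist');print([at_z(w,d['location'],48) for d in viewer.pinpoint('tray_front',w)[:1]])
if y and abs(y[0]-94)<10: print(env.job_done())
E
```

```text
[np.float64(95.65215040878661)] diff left part of panel 24.64004004004004 0.3033033033033033
[]
the job is handed in; nothing more can be done
None
```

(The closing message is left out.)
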